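Sort cast blanks by weight into a latched case

ROBOT

A 6-joint arm with a two-finger parallel gripper is mounted at the origin on a cart in front of the work surface, level with it; the furniture and walls round the work are solid. World frame = base frame: x ahead of the robot, y to its left, z up, the work surface at z = 0. Lengths are in m, angles in rad, forces in N, time in s.
With the tool pointing down it reaches from about 0.35 to 0.85 m from the base axis. Payload 8.1 kg.
Tool frame: the origin (TCP) lies on the mounting face of the last link; the fingertips stand 186 mm ahead of it and the grasp point (between the pads) lies 167 mm ahead of it; z points along the fingers, y is the line along which they close (so a half turn about z gives the same grasp; the last joint's range is limited). The gripper opens to 93 mm and grips with 3 to 60 N. Pads are 15 mm wide; open, the fingers measure 128 mm over their backs; the gripper's body (75 mm by 188 mm) begins 65 mm behind the grasp point.
Start: joints at [1.023, 0.13, 1.488, -0, 1.523, -0.085], TCP at [0.268, 0.537, 0.405] pointing down, gripper open.
Joint ranges: [-2.96, 2.96], [-0.89, 2.26], [0.02, 2.5], [-1.34, 4.48], [0, 2.73], [-2.66, 2.66]. Speed limits (rad/s): [2.39, 2.39, 2.79, 3.14, 3.14, 3.14].

INTERFACE

Orientations are given as a rotation vector (axis times angle).
In Python, from plant import * gives the robot as it stands. The module is installed in compiled form; this text tells all that it offers.
- The arm moves only by the tool arm_command, never from a script. Its argument "increments" is a list of rows, each a list of 6 numbers: the shift along the tool's x, y, z in units of 0.2 m (1.0 is 0.2 m), then the turn, a rotation vector about the tool's x, y, z in units of pi rad (1.0 is pi rad). A call has exactly 5 rows; each row is the pose to reach, as a shift and turn from the pose commanded when the call began, along the tool's axes at that moment, turning the shorter way round; what a row does not reach only later rows make up. A row lasts 1/8 s, in which the tool goes at most 62.5 mm and 10.7 degrees, less where a joint would pass 70% of its speed; a pose out of reach is approached as far as the arm can. A call with a number of a shift or a turn outside -1 to 1 is refused whole. A call with a gripper value outside its range is refused whole. "fingers" is the closure, from -1 (fully open) to 1 (shut), set as the call begins (left out, the last holds). The fingers move at their own pace and stop on an object; "force" is the grip in N (left out, the last holds). Time passes only in rows, so rows that repeat a pose let the fingers close, or fill a call up. It gives the time, the measured TCP pose, the force, the opening and the grip force at its end, in the units of the state.
- read_state(): the state, without advancing time (a new reading comes with each control period).
- read_camera(name): name is "side" or "top"; returns a dict with "image" (420x560x3 uint8, red, green, blue), "fx", "fy", "cx", "cy" (pixels), "T" (4x4, takes a point from camera to world coordinates). Camera axes: x right, y down, z forward; pixel columns grow to the right and rows downward; lengths in m; the calibration is good to about 2 mm. A picture is of the moment at which its call begins. There is no depth.
- close_job(): hands the job in; it is judged then, once.
The state is a dict: "t": time; "q": joint angles; "dq": joint speeds; "joint_torque": joint torques, N m; "tool_pos": TCP position; "orientation": TCP orientation; "force": force on the tool from outside, world axes, zero at the start; "wrist_torque": the same for the moment, N m; "opening": finger opening in m; "gripper_force": force on a finger pad.
Only numpy, scipy, OpenCV 4.12 (cv2) and the standard library are available. Lean on these libraries where they do the work, as an engineer would, in place of code of your own. Each camera call takes 0.05 s, during which the arm holds its last target. There are 200 camera calls.

TASK

Flip the toggle latch of the green case fully open and raise its lid until it stays up by itself. The two pink blanks in the sloping rack look alike but may be solid or hollow inside: feel the weight of each, stand every one of more than 300 g upright on the floor of the case, setting it down gently, and leave any lighter one standing in the rack (within 40 g of 300 g either is right). Knock no blank over and leave the other things on the bench where they are.

Things in the scene. Friction and masses are not known exactly. Their poses are not given: they have to be found in the camera images.
- blank_a: pink cast cylinder, 58 mm in diameter and 75 mm tall, flat ends; one of two that look the same. Origin at the centre of its underside, z along its axis, up out of the rack. Each weighs anything from 90 g to 530 g, drawn anew and independently every time; only lifting it tells (weights between 260 g and 340 g may go to either place)
- blank_b: pink cast cylinder, 58 mm in diameter and 75 mm tall, flat ends; one of two that look the same. Origin at the centre of its underside, z along its axis, up out of the rack. Each weighs anything from 90 g to 530 g, drawn anew and independently every time; only lifting it tells (weights between 260 g and 340 g may go to either place)
- rack: fixed plywood rack, 206 mm wide (y), 108 mm deep (x). Its board slopes 23 degrees down to the robot about its y axis; blanks stand square on it, tops leaning 23 degrees to -x. A lip 18 mm high stops each in front; fins 46 mm high stand 10 mm off both its sides (y), so fingers fit only before and behind a blank, closing along the slope. Origin on the bench under its middle, z up, x up the slope
- rack_place_1 (a point): centre of the left (+y of the rack) place's floor on the sloping board, where the underside of a blank rests (95 mm from place to place)
- rack_place_2 (a point): centre of the right (-y of the rack) place's floor on the sloping board, where the underside of a blank rests (95 mm from place to place)
- rack_board: the rack's sloping board; origin at the middle of its upper face, z square to it (23 degrees from vertical), x up the slope
- lamp_edge (a point): not to be handled: point on the lower front edge of a fixed lamp tube, 0.27 m above the bench, with a steel rail on it up to 0.35 m; both hang above the bench just behind the work all along it, this edge running straight from here through x = 0.49, y = 0.39 m and x = 0.65, y = -0.20 m. Gripper and wrist must stay on the robot's side of it
- case: fixed green steel case, 118 mm deep (x), 275 mm long (y), 61 mm high closed; hinge along its back (+x), front to -x. Origin on the bench under its middle, z up. Undivided inside: floor at z = 3 mm, rim at z = 44 mm, walls 2 mm; inside from x = -55 to +59 mm and y = -134 to +134 mm
- case_latch (a joint): angle of the toggle latch's steel lever, mid-front of the case: 0 closed (upright, hooked over the lid's keeper), about 1.85 rad fully open (swung out to -x of the case and down). Hinge axis along y of the case through x = -64, y = 0, z = 22 mm of the case. Over-centre spring: about 4 N at the tip pulls it to 0.5 rad, past that it snaps open by itself. Locks the lid until open by 0.3 rad
- latch_tip (a point): middle of the rolled end of the latch lever; closed it lies 11 mm in front of its hinge axis and 66 mm above it (88 mm above the bench, 27 mm above the lid). The lever is a plate 30 mm wide (y) and 6 mm thick (x), its end a roll 10 mm thick; there is free room over the lid behind it, from where it can be pulled towards -x
- case_lid (a joint): angle of the lid: 0 closed, 1.6 rad fully open, a little past upright; it stays by itself where it is left from about 1.3 rad on, below that it falls shut. Light: under 2 N at the pull bar
- pull_bar (a point): middle of the steel pull bar on the front of the lid: 50 mm long along y of the case, 14 mm in diameter, on a stem in its middle, its axis 30 mm in front of the lid's face, at x = -87 mm, y = +80 mm, z = 53 mm of the closed case. It can be taken by its two ends, fingers closing along y, and turns between the fingers as the lid swings
- lid_hinge (a point): point on the lid's hinge axis (which runs along y of the case), level with the pull bar along the case: x = +62 mm, y = +80 mm, z = 45 mm of the case. The pull bar goes round it at a radius of 150 mm
- scraper: bystander: scraper with a wooden handle, 97 mm, lying in front
- clay: bystander: lump of brown clay, 72 mm, lying in front
- cream_block: bystander: pale wax block, 173 mm long, lying at the left
- mould_half: bystander: white mould half, 100 mm, at the right
There are look-alikes about, which are no part of the job. What is shaped like the rack but blue is not meant.

How it is judged:
On the way, in this order (a step that is already met when the one before it is completed fails the run):
1. the latch has been flipped fully open (value of joint case_latch above 1.5 rad), for 0.1 s.
2. the lid stands open (value of joint case_lid above 1.3 rad), for 0.2 s.
At the end, for the whole second after the job is handed in: Latch open over 1.5 rad, lid over 1.3 rad. Each blank stands upright (0.15 rad) on the case floor and weighs over 255 g, or stands in a rack place (within 20 mm, leaning 0.27 to 0.53 rad) and weighs under 349 g (3.15 N square on the board). At rest, released (value of joint case_latch above 1.5 rad and value of joint case_lid above 1.3 rad and ((x of blank_a in the frame of case between -0.045 and 0.045 m and y of blank_a in the frame of case between -0.12 and 0.12 m and z of blank_a in the frame of case below 0.012 m and angle between blank_a's own z axis and vertical below 0.15 rad and contact force between blank_a and case above 2.5 N) or ((distance between blank_a and rack_place_1 below 0.02 m or distance between blank_a and rack_place_2 below 0.02 m) and angle between blank_a's own z axis and vertical between 0.27 and 0.53 rad and contact force between blank_a and rack_board between 0.5 and 3.15 N)) and linear speed of each of blank_a, blank_b below 0.03 m/s and ((x of blank_b in the frame of case between -0.045 and 0.045 m and y of blank_b in the frame of case between -0.12 and 0.12 m and z of blank_b in the frame of case below 0.012 m and angle between blank_b's own z axis and vertical below 0.15 rad and contact force between blank_b and case above 2.5 N) or ((distance between blank_b and rack_place_1 below 0.02 m or distance between blank_b and rack_place_2 below 0.02 m) and angle between blank_b's own z axis and vertical between 0.27 and 0.53 rad and contact force between blank_b and rack_board between 0.5 and 3.15 N))); the robot touches nothing.
It fails at once if a blank is knocked over (leans more than 1 rad) (angle between any of blank_a, blank_b's own z axis and vertical above 1 rad).
It fails at once if a blank is dropped or rammed into the case (over 60 N) (contact force between any of blank_a, blank_b and case above 60 N).
It fails at once if a bystander is moved by more than 30 mm (distance of any of scraper, clay, cream_block, mould_half from where it was at the start of the episode above 0.03 m).
It also fails if it takes over 72 s, if anything falls off the work surface, if the arm or the gripper's body presses on something with over 40 N, if the wrist force passes 120 N, or if a joint passes its speed limit or range.

## Working session

There is one attempt and no reset: what is moved stays moved. The work goes in short steps, Python scripts to look and compute and a tool call to move; the robot and the scene stay as the last step left them, time stands still between calls to the robot, and variables do not carry over. Pictures are saved under pics/ and viewed, at most 10 in all, crops included, and the job is handed in when it is done.

Besides the shell and the picture viewer there is one more tool, called after "Call:" as a command line: name --pt "numbers of a row" for each row, then --argument value for the rest. arm_command: Moves the arm, as the interface text tells. Shifts and turns lie within -1 to 1; 1 stands for 0.2 m of shift or pi rad of turn. Its arguments: {"type":"object","properties":{"increments":{"type":"array","items":{"type":"array","items":{"type":"number","minimum":-1,"maximum":1}}},"fingers":{"type":"number"},"force":{"type":"number"}},"required":["increments"]}

```bash
mkdir -p pics; python3 - <<'E'
from plant import *
import cv2,numpy as np
np.set_printoptions(precision=4,suppress=True)
for n in("side","top"):
    c=read_camera(n);cv2.imwrite(f"pics/{n}0.png",c["image"][:,:,::-1]);print(n,c["fx"],c["fy"],c["cx"],c["cy"]);print(c["T"])
s=read_state();print(s)
E
```

```text
side 482.7882539666095 482.7882539666095 278.59162087673457 207.06935840917933
[[ 0.9755 -0.1387  0.1707  0.1289]
 [-0.2199 -0.6162  0.7563 -1.3516]
 [ 0.0003 -0.7753 -0.6316  1.323 ]
 [ 0.      0.      0.      1.    ]]
top 485.79302362117954 485.79302362117954 279.86979580689047 201.42330792636926
[[-0.0084 -0.9877  0.1562  0.1959]
 [-0.9997  0.0049 -0.0222  0.0626]
 [ 0.0212 -0.1563 -0.9875  1.7185]
 [ 0.      0.      0.      1.    ]]
{'t': 0.1, 'q': array([ 1.0226,  0.1311,  1.4892, -0.    ,  1.523 , -0.0854]), 'dq': array([ 0.0007, -0.0003, -0.0034, -0.0005,  0.    ,  0.    ]), 'joint_torque': array([  0.    , -56.1343, -49.3096,   0.0769,   0.0291,  -0.    ]), 'tool_pos': array([0.2678, 0.5367, 0.4038]), 'orientation': array([-0.7204, -3.0574,  0.0024]), 'force': array([-0.1173,  0.553 ,  0.609 ]), 'wrist_torque': array([ 0.0082, -0.0101,  0.0469]), 'gripper_force': 0.0, 'opening': 0.0926923140780444}
```

View pics/side0.png

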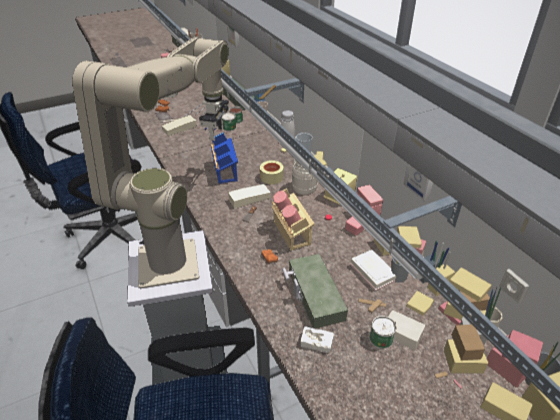

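View pics/top0.png

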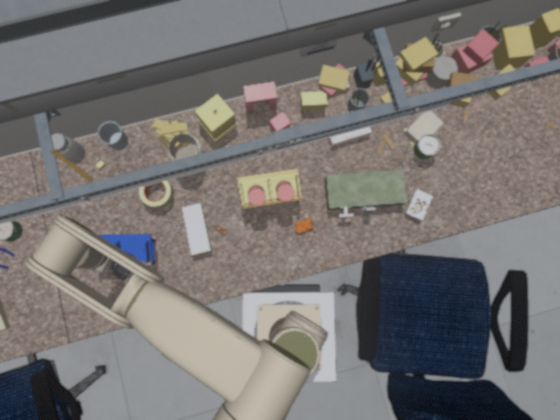

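The side view shows the plywood rack with two pink blanks at (292,215) and the green case at (318,288), its latch at (290,273). In the top view they are at (270,190) and (366,190). The blue rack, at side (224,158) and top (125,250), is the look-alike. The plywood one fits because it is pale wood and holds two pink cylinders. I'll confirm this in an enlarged crop.

```bash
python3 - <<'E'
import cv2,numpy as np
a=cv2.imread("pics/side0.png")[180:340,255:355];b=cv2.imread("pics/top0.png")[155:235,230:440]
a=cv2.resize(a,None,fx=3.7,fy=3.7,interpolation=cv2.INTER_CUBIC)
cv2.imwrite("pics/ca.png",a)
b=cv2.resize(b,None,fx=3.8,fy=3.8,interpolation=cv2.INTER_CUBIC);cv2.imwrite("pics/cb.png",b);print(a.shape,b.shape)
E
```

```text
(592, 370, 3) (304, 798, 3)
```

View pics/ca.png

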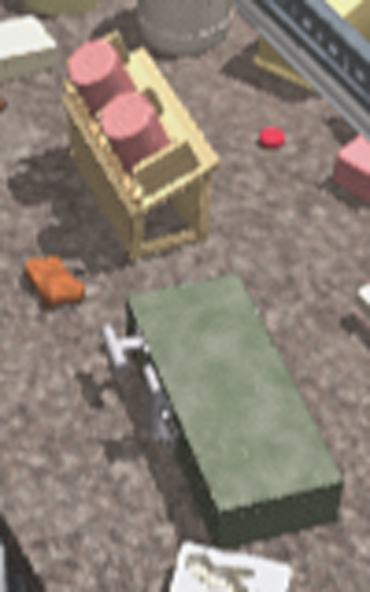

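View pics/cb.png

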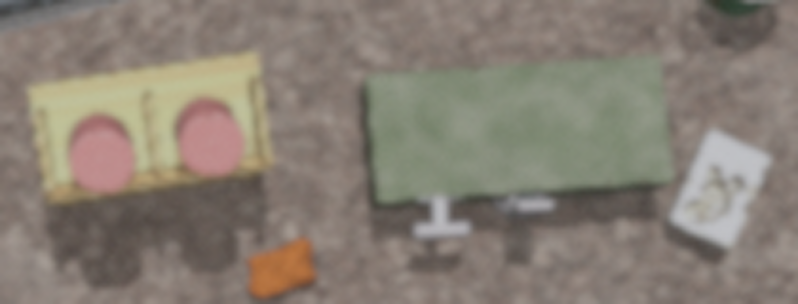

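The crops confirm it: the plywood rack holds two pink blanks, with top centres at crop-a (96,62) and (130,118). The green case has its T-shaped pull bar at crop-a (115,346) and the latch at crop-a (155,380). Next I fit the poses from both views.

```bash
cat > h.py <<'E'
from plant import *
import numpy as np
from scipy.optimize import least_squares
from scipy.spatial.transform import Rotation as R
np.set_printoptions(precision=4,suppress=True)
def proj(c,P):
    P=np.atleast_2d(P);T=c["T"];p=(P-T[:3,3])@T[:3,:3]
    return np.c_[c["fx"]*p[:,0]/p[:,2]+c["cx"],c["fy"]*p[:,1]/p[:,2]+c["cy"]]
def tri(cs,uv):
    f=lambda X:np.concatenate([proj(c,X)[0]-u for c,u in zip(cs,uv)])
    r=least_squares(f,[.5,0,.1]);return r.x,np.abs(r.fun).max()
def yawT(p,P): # p=(x,y,yaw)
    P=np.atleast_2d(P);return P@R.from_euler('z',p[2]).as_matrix().T+[p[0],p[1],0]
def rot(zdir,ydir):
    z=np.array(zdir,float);z/=np.linalg.norm(z);y=np.array(ydir,float);y-=z*(y@z);y/=np.linalg.norm(y)
    return R.from_matrix(np.c_[np.cross(y,z),y,z])
def incr(pos,ori,target,Rt): # increments row(unit) from pose (pos, rotvec) to TCP target
    R0=R.from_rotvec(ori);return np.r_[R0.inv().apply(np.array(target)-pos)/.2,(R0.inv()*Rt).as_rotvec()/np.pi]
E
cat > m1.py <<'E'
from h import *
S=read_camera("side");T=read_camera("top")
a=lambda x,y:np.array([255+(x+.5)/3.7-.5,180+(y+.5)/3.7-.5]);b=lambda x,y:np.array([230+(x+.5)/3.8-.5,155+(y+.5)/3.8-.5])
pts={'blankL':(a(96,62),b(101,155)),'blankR':(a(130,118),b(210,137)),'bar':(a(115,346),b(441,229)),'latch':(a(150,371),b(530,203)),
'FL':(a(130,300),b(378,204)),'BL':(a(238,278),b(368,80)),'BR':(a(341,486),b(663,58)),'FR':(a(217,517),b(672,182))}
for k,v in pts.items(): print(k,*tri((S,T),v))
# case fit
M={'FL':(-59,137.5,61),'BL':(59,137.5,61),'BR':(59,-137.5,61),'FR':(-59,-137.5,61),'bar':(-87,80,53)}
def f(p):
    return np.concatenate([np.r_[proj(S,yawT(p,np.array(M[k])/1e3))[0]-pts[k][0],proj(T,yawT(p,np.array(M[k])/1e3))[0]-pts[k][1]] for k in M])
r=least_squares(f,[.5,-.2,0]);print('case',r.x,r.fun.round(1))
E
python3 m1.py
```

```text
blankL [0.4638 0.1042 0.1596] 0.4331486344042901
blankR [0.479  0.0106 0.1558] 0.19038726772049586
bar [ 0.4124 -0.2026  0.0553] 0.5388451174045485
latch [ 0.4289 -0.2764  0.0956] 0.17440003678288463
FL [ 0.4382 -0.1459  0.0551] 1.2884848454872895
BL [ 0.5526 -0.1394  0.0546] 0.8975119499816628
BR [ 0.5695 -0.4129  0.0581] 0.27470413434042484
FR [ 0.4543 -0.4172  0.0525] 0.30732024095209454
case [ 0.503  -0.2793  0.0562] [-1.8 -0.9  0.2 -0.9 -0.5 -1.2  0.1 -1.7 -0.1 -0.4  0.4 -0.5 -0.7 -0.8
  1.5  0.  -0.6  0.9  0.5 -0.2]
```

```bash
cat >> h.py <<'E'
CASE=(.503,-.2793,.057)
def cw(p): return yawT(CASE,np.array(p)/1e3)[0]
cy=np.array([-np.sin(CASE[2]),np.cos(CASE[2]),0]); cx=np.array([cy[1],-cy[0],0])
def tilt(t): return np.sin(t)*cx-np.cos(t)*np.array([0,0,1.]) # tool z, leaning gripper to robot by t
def plan(targets,start=None):
    """targets: list of (grasp-or-TCP pos, Rot). prints calls"""
    s=read_state();p,o=(s["tool_pos"],s["orientation"]) if start is None else start
    print("at",p,o)
    for t,Rt in targets:
        R0=R.from_rotvec(o);d=np.array(t)-p;n=int(np.ceil(max(np.abs(R0.inv().apply(d)).max()/.2,np.linalg.norm(d)/.28,(R0.inv()*Rt).magnitude()/.9,1e-6)))
        q=(R0.inv()*Rt).as_rotvec();p0=p
        for i in range(1,n+1):
            tp=p0+d*i/n;tr=R0*R.from_rotvec(q*i/n);print(incr(p,o,tp,tr).round(3).tolist());p,o=tp,tr.as_rotvec()
        print('--')
def tcp(grasp,Rt): return np.array(grasp)-Rt.apply([0,0,.167])
E
python3 - <<'E'
from h import *
Rt=rot(tilt(0),cy)
plan([(cw((-46,0,120+186)),Rt)])
E
```

```text
at [0.2678 0.5368 0.4041] [-0.7204 -3.0575  0.0016]
[-0.669, -0.81, 0.123, -0.0, -0.0, -0.041]
[-0.558, -0.89, 0.123, -0.0, -0.0, -0.041]
[-0.438, -0.955, 0.123, -0.0, -0.0, -0.041]
[-0.311, -1.003, 0.123, -0.0, -0.0, -0.041]
--
```

Call:
arm_command --pt "-0.67 -0.81 0 0 0 -0.041" --pt "-0.67 -0.81 0 0 0 -0.041" --pt "-0.67 -0.81 0 0 0 -0.041" --pt "-0.67 -0.81 0 0 0 -0.041" --pt "-0.67 -0.81 0 0 0 -0.041" --fingers 1 --force 30

```text
t: 0.82
tool_pos: [0.3158, 0.3309, 0.4049]
orientation: [0.526, 3.097, 0.001]
force: [-0.1, 1.0, -0.2]
opening: 0.0478
gripper_force: 0.0
```

Call:
arm_command --pt "-0.56 -0.89 0 0 0 -0.041" --pt "-0.56 -0.89 0 0 0 -0.041" --pt "-0.56 -0.89 0 0 0 -0.041" --pt "-0.56 -0.89 0 0 0 -0.041" --pt "-0.56 -0.89 0 0 0 -0.041"

```text
t: 1.45
tool_pos: [0.3634, 0.1268, 0.4049]
orientation: [0.326, 3.124, 0.0]
force: [0.3, 0.4, 0.7]
opening: 0.0011
gripper_force: 0.0
```

Call:
arm_command --pt "-0.44 -0.955 0 0 0 -0.041" --pt "-0.44 -0.955 0 0 0 -0.041" --pt "-0.44 -0.955 0 0 0 -0.041" --pt "-0.44 -0.955 0 0 0 -0.041" --pt "-0.44 -0.955 0 0 0 -0.041"

```text
t: 2.08
tool_pos: [0.4109, -0.0777, 0.4045]
orientation: [-0.122, -3.138, -0.001]
force: [-0.1, 0.6, -0.8]
opening: 0.0003
gripper_force: 0.0
```

Call:
arm_command --pt "-0.31 -1 0.1 0 0 -0.041" --pt "-0.31 -1 0.1 0 0 -0.041" --pt "-0.31 -1 0.1 0 0 -0.041" --pt "-0.31 -1 0.1 0 0 -0.041" --pt "-0.31 -1 0.1 0 0 -0.041"

```text
t: 2.7
tool_pos: [0.4578, -0.281, 0.3839]
orientation: [0.083, -3.14, -0.002]
force: [0.1, 1.1, 0.2]
opening: 0.0008
gripper_force: 0.0
```

```bash
python3 - <<'E'
from h import *
import cv2
Rt=rot(tilt(0),cy)
plan([(cw((-46,0,110+186)),Rt),(cw((-46,0,70+186)),Rt)])
s=read_state();print(s['t'],s['q'],s['opening'])
S=read_camera("side");T=read_camera("top")
a=cv2.resize(S["image"][190:330,250:350],None,fx=4,fy=4,interpolation=2);b=cv2.resize(T["image"][150:290,310:410],None,fx=4,fy=4,interpolation=2)
cv2.imwrite("pics/m2.png",np.hstack([a,b])[:,:,::-1])
E
```

```text
at [ 0.4578 -0.281   0.3839] [ 0.0826 -3.1395 -0.0025]
[0.004, -0.005, 0.439, 0.001, -0.0, -0.001]
--
[-0.0, -0.0, 0.2, 0.0, -0.0, -0.0]
--
2.7 [-0.6461 -0.0282  1.6904  0.0006  1.4812 -2.2696] 0.0007808782751386001
```

View pics/m2.png

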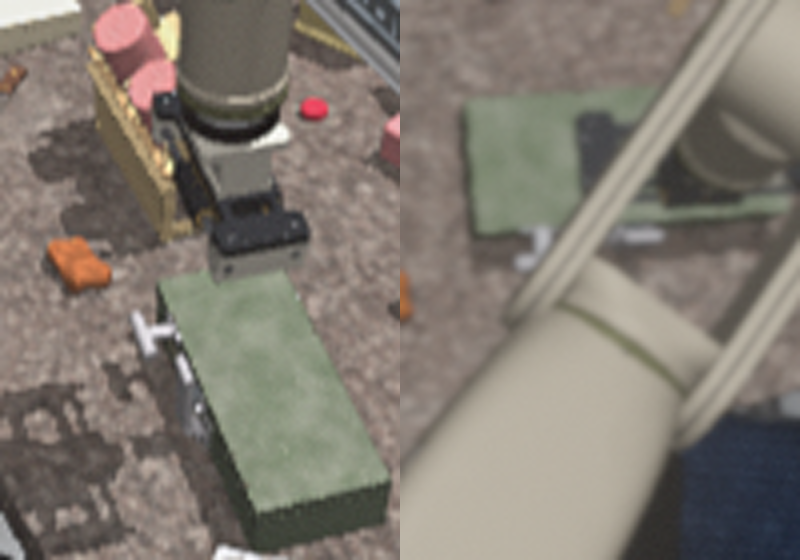

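The picture shows the closed gripper over the lid, behind the latch roll at side (296,281), with the case where I measured it. I'll lower the fingers behind the latch.

Call:
arm_command --pt "0 0 0.31 0 0 0" --pt "0 0 0.44 0 0 0" --pt "0 0 0.52 0 0 0" --pt "0 0 0.59 0 0 0" --pt "0 0 0.635 0 0 0"

```text
t: 3.42
tool_pos: [0.4572, -0.2816, 0.258]
orientation: [-0.083, 3.139, -0.001]
force: [0.1, -0.2, -0.6]
opening: 0.0002
gripper_force: 0.0
```

```bash
python3 - <<'E'
from h import *
s=read_state();print(s['tool_pos'],s['force'])
Rt=rot(tilt(0),cy)
plan([(cw((-100,0,64+186)),Rt),(cw((-125,0,60+186)),Rt)])
E
```

```text
[ 0.4572 -0.2816  0.258 ] [ 0.0672 -0.1514 -0.625 ]
at [ 0.4572 -0.2816  0.258 ] [-0.0832  3.1394 -0.0011]
[0.271, -0.003, 0.04, -0.0, 0.0, -0.001]
--
[0.125, 0.0, 0.02, -0.0, 0.0, -0.0]
--
```

Call:
arm_command --pt "0.08 0 0 0 0 0" --pt "0.15 0 0 0 0 0" --pt "0.22 0 0.04 0 0 0" --pt "0.29 0 0.07 0 0 0" --pt "0.36 0 0.1 0 0 0"

```text
t: 4.05
tool_pos: [0.3836, -0.2857, 0.2376]
orientation: [0.082, -3.14, 0.001]
force: [-0.3, 0.1, 0.1]
opening: 0.0006
gripper_force: 0.0
```

Call:
arm_command --pt "0.06 0 0.03 0 0 0" --pt "0.12 0 0.06 0 0 0" --pt "0.12 0 0.06 0 0 0" --pt "0.12 0 0.06 0 0 0" --pt "0.12 0 0.06 0 0 0"

```text
t: 4.68
tool_pos: [0.3612, -0.287, 0.2261]
orientation: [-0.083, 3.14, -0.001]
force: [0.5, -0.7, -0.1]
opening: 0.0002
gripper_force: 0.0
```

```bash
python3 - <<'E'
from h import *
import cv2
S=read_camera("side");T=read_camera("top");print(read_state()['tool_pos'],proj(S,cw((-124,0,5))))
a=cv2.resize(S["image"][220:320,270:370],None,fx=4,fy=4,interpolation=2);b=cv2.resize(T["image"][150:250,310:410],None,fx=4,fy=4,interpolation=2)
cv2.imwrite("pics/m3.png",np.hstack([a,b])[:,:,::-1])
E
```

```text
[ 0.3612 -0.2869  0.226 ] [[281.31   302.0728]]
```

View pics/m3.png

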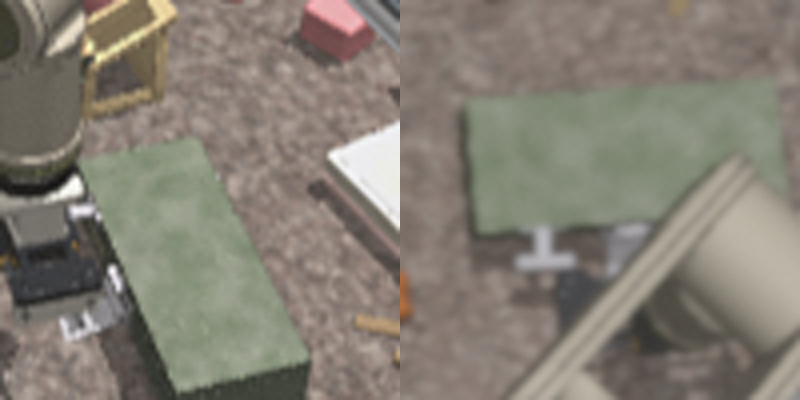

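The plate of the latch now lies out and down, in the top crop at (628,250) and the side crop at (90,320), so it is open. Next is the pull bar.

```bash
python3 - <<'E'
from h import *
Rt=rot(tilt(0),cy); g=cw((-87,80,0));print(g)
plan([(tcp(g+[0,0,.13],Rt),Rt),(tcp(g+[0,0,.054],Rt),Rt)])
E
```

```text
[ 0.4116 -0.2044  0.    ]
at [ 0.3612 -0.2869  0.226 ] [-0.083   3.1402 -0.0005]
[-0.273, 0.399, -0.355, -0.0, 0.0, -0.001]
--
[-0.0, -0.0, 0.38, 0.0, -0.0, -0.0]
--
```

Call:
arm_command --pt "0 0.05 -0.2 0 0 0" --pt "-0.05 0.2 -0.36 0 0 0" --pt "-0.273 0.4 -0.36 0 0 0" --pt "-0.273 0.4 -0.36 0 0 0" --pt "-0.273 0.4 -0.36 0 0 0" --fingers -1

```text
t: 5.4
tool_pos: [0.4112, -0.2039, 0.2975]
orientation: [0.085, -3.14, 0.0]
force: [-0.3, 0.6, 0.8]
opening: 0.0461
gripper_force: 0.0
```

Call:
arm_command --pt "0 0 0 0 0 0" --pt "0 0 0.1 0 0 0" --pt "0 0 0.2 0 0 0" --pt "0 0 0.3 0 0 0" --pt "0 0 0.37 0 0 0"

```text
t: 6.02
tool_pos: [0.4103, -0.2048, 0.2225]
orientation: [0.079, -3.139, -0.001]
force: [0.6, -0.4, -0.1]
opening: 0.0918
gripper_force: 0.0
```

```bash
python3 - <<'E'
from h import *
import cv2
s=read_state();print(s['tool_pos'],s['force'],s['opening'])
S=read_camera("side");T=read_camera("top")
a=cv2.resize(S["image"][220:320,250:350],None,fx=4,fy=4,interpolation=2);b=cv2.resize(T["image"][150:250,310:410],None,fx=4,fy=4,interpolation=2)
cv2.imwrite("pics/m4.png",np.hstack([a,b])[:,:,::-1])
E
```

```text
[ 0.4103 -0.2048  0.2225] [ 0.6427 -0.4015 -0.1139] 0.09176513539248785
```

View pics/m4.png

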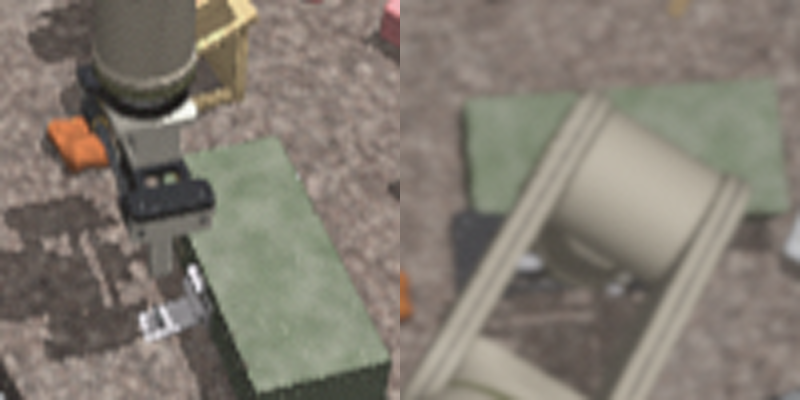

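The fingers straddle the hidden bar, and the open latch shows at (175,318). I'll close the fingers.

Call:
arm_command --pt "0 0 0 0 0 0" --pt "0 0 0 0 0 0" --pt "0 0 0 0 0 0" --pt "0 0 0 0 0 0" --pt "0 0 0 0 0 0" --fingers 1 --force 15

```text
t: 6.75
tool_pos: [0.4112, -0.2021, 0.2237]
orientation: [0.082, -3.14, -0.01]
force: [-0.8, 12.7, 10.7]
opening: 0.0501
gripper_force: 15.0
```

```bash
python3 - <<'E'
from h import *
s=read_state();print(s['opening'],s['gripper_force'],s['force'],s['tool_pos'])
p,o=s['tool_pos'],s['orientation'];R0=R.from_rotvec(o);g0=p+R0.apply([0,0,.167]);print(g0)
# swing: bar rel hinge; use measured grasp as bar pos in lid
h=cw((62,80,45));h[2]=.045;h+=cy*((g0-h)@cy)
ang0=np.arctan2(g0[2]-h[2],-(g0-h)@cx);rad=.1492;print('r',np.linalg.norm(g0-h),ang0)
ths=[.15,.3,.45,.6,.75,.9,1.05,1.15,1.25,1.33,1.4,1.46,1.51,1.55,1.55]
for k in range(0,15,5):
    rows=[]
    for th in ths[k:k+5]:
        a=ang0+th;g=h-cx*rad*np.cos(a)+np.array([0,0,rad*np.sin(a)]);Rt=rot(tilt(.45*th/1.5),cy)
        rows.append(incr(p,o,tcp(g,Rt),Rt).round(3).tolist())
    print(rows);p,o=tcp(g,Rt),Rt.as_rotvec();print(p,g)
E
```

```text
0.05014216407075186 15.000903457403183 [-0.8294 12.6545 10.6563] [ 0.4112 -0.2021  0.2237]
[ 0.4111 -0.201   0.0567]
r 0.1497284071080514 0.07825428345819778
[[0.018, 0.006, -0.109, 0.002, -0.014, -0.002], [0.022, 0.006, -0.214, 0.002, -0.029, -0.002], [0.011, 0.007, -0.31, 0.002, -0.043, -0.002], [-0.016, 0.008, -0.396, 0.002, -0.057, -0.002], [-0.055, 0.008, -0.47, 0.002, -0.072, -0.002]]
[ 0.4222 -0.2004  0.3177] [ 0.4594 -0.1983  0.1549]
[[-0.063, -0.0, -0.047, 0.0, -0.014, 0.0], [-0.133, 0.0, -0.077, 0.0, -0.029, 0.0], [-0.182, 0.0, -0.087, 0.0, -0.038, 0.0], [-0.231, -0.0, -0.088, 0.0, -0.048, 0.0], [-0.271, 0.0, -0.084, 0.0, -0.055, 0.0]]
[ 0.4713 -0.1976  0.3461] [ 0.536  -0.1939  0.1922]
[[-0.033, 0.0, 0.014, -0.0, -0.007, 0.0], [-0.06, 0.0, 0.029, -0.0, -0.012, -0.0], [-0.082, 0.0, 0.044, -0.0, -0.017, 0.0], [-0.099, 0.0, 0.057, -0.0, -0.021, 0.0], [-0.099, 0.0, 0.057, -0.0, -0.021, 0.0]]
[ 0.4939 -0.1963  0.3432] [ 0.5687 -0.192   0.194 ]
```

Call:
arm_command --pt "0.02 0.015 -0.114 0 -0.014 0" --pt "0.022 0.017 -0.219 0 -0.029 0" --pt "0.011 0.02 -0.315 0 -0.043 0" --pt "-0.016 0.02 -0.401 0 -0.057 0" --pt "-0.055 0.02 -0.475 0 -0.072 0"

```text
t: 7.38
tool_pos: [0.422, -0.1996, 0.3196]
orientation: [-0.076, 2.913, 0.009]
force: [0.7, -1.6, -3.7]
opening: 0.0496
gripper_force: 15.0
```

```bash
python3 - <<'E'
from h import *
s=read_state();print(s['opening'],s['gripper_force'],s['force'],s['tool_pos'],s['orientation'],s['q'])
print(s['tool_pos']+R.from_rotvec(s['orientation']).apply([0,0,.167]))
E
```

```text
0.049648943813801576 14.998799711465836 [ 0.6618 -1.612  -3.7401] [ 0.422  -0.1996  0.3196] [-0.0762  2.9128  0.0086] [-0.609  -0.2893  2.0518  0.1492  1.2019 -2.2737]
[ 0.4597 -0.1976  0.1569]
```

Forces are small and the lid is following. I'll continue the swing.

Call:
arm_command --pt "-0.063 0 -0.042 0 -0.014 0" --pt "-0.133 0 -0.072 0 -0.029 0" --pt "-0.182 0 -0.082 0 -0.038 0" --pt "-0.231 0 -0.083 0 -0.048 0" --pt "-0.271 0 -0.079 0 -0.055 0"

```text
t: 8.0
tool_pos: [0.4723, -0.1963, 0.3476]
orientation: [-0.073, 2.738, 0.016]
force: [-2.6, 5.2, 5.5]
opening: 0.0496
gripper_force: 15.0
```

Call:
arm_command --pt "-0.033 0 0.014 0 -0.007 0" --pt "-0.06 0 0.029 0 -0.012 0" --pt "-0.082 0 0.044 0 -0.017 0" --pt "-0.09 0 0.05 0 -0.02 0" --pt "-0.09 0 0.05 0 -0.02 0"

```text
t: 8.62
tool_pos: [0.4927, -0.195, 0.3452]
orientation: [-0.071, 2.676, 0.019]
force: [-0.1, 6.1, 5.1]
opening: 0.0497
gripper_force: 15.0
```

```bash
python3 - <<'E'
from h import *
s=read_state();print(s['opening'],s['gripper_force'],s['force'],s['tool_pos'],s['orientation'],s['q'])
g=(s['tool_pos']+R.from_rotvec(s['orientation']).apply([0,0,.167]));h=cw((62,80,45));print(g,np.pi/2-np.arctan2((h-g)@cx,g[2]-.045))
E
```

```text
0.04972787477129807 15.008387267589569 [-0.1075  6.1143  5.1185] [ 0.4927 -0.195   0.3452] [-0.0711  2.6756  0.0186] [-0.5696 -0.2249  1.9794  0.3127  1.023  -2.308 ]
[ 0.5675 -0.1908  0.196 ] 1.6200273766295148
```

Call:
arm_command --pt "0 0 0 0 0 0" --pt "0 0 0 0 0 0" --pt "0 0 0 0 0 0" --pt "0 0 -0.1 0 0 0" --pt "0 0 -0.25 0 0 0" --fingers -1

```text
t: 9.25
tool_pos: [0.4688, -0.1969, 0.388]
orientation: [-0.07, 2.681, 0.019]
force: [-0.2, -0.2, 0.2]
opening: 0.0919
gripper_force: 0.0
```

```bash
cat >> h.py <<'E'
ry=np.array([-np.sin(.161),np.cos(.161),0]);rx=np.array([ry[1],-ry[0],0]);ez=np.array([0,0,1.])
c23,s23=np.cos(np.radians(23)),np.sin(np.radians(23))
ax=-s23*rx+c23*ez; sl=c23*rx+s23*ez
RB=rot(-ax,sl)
topL=np.array([.4638,.1040,.1577]);topR=np.array([.479,.0106,.1577])
E
python3 - <<'E'
from h import *
s=read_state();print(s['opening'],s['force'],s['q'])
plan([(np.array([.42,-.10,.43]),R.from_rotvec(s['orientation'])),(tcp(topR+.06*ax,RB),RB)])
E
```

```text
0.09191252247632939 [-0.1932 -0.2362  0.2485] [-0.6017 -0.3175  1.975   0.3046  1.1291 -2.306 ]
at [ 0.4688 -0.1969  0.388 ] [-0.0699  2.6812  0.0186]
[0.103, 0.497, -0.285, 0.0, 0.0, 0.0]
--
[0.123, 0.244, 0.116, 0.002, 0.013, 0.234]
[0.251, 0.101, 0.123, 0.002, 0.013, 0.234]
--
```

Call:
arm_command --pt "0 0 -0.2 0 0 0" --pt "0.05 0.2 -0.285 0 0 0" --pt "0.1 0.4 -0.285 0 0 0" --pt "0.1 0.5 -0.285 0 0 0" --pt "0.1 0.5 -0.285 0 0 0"

```text
t: 9.88
tool_pos: [0.4208, -0.0985, 0.4312]
orientation: [-0.073, 2.678, 0.017]
force: [0.1, 0.3, -0.0]
opening: 0.093
gripper_force: 0.0
```

Call:
arm_command --pt "0.123 0.244 0 0.002 0.013 0.234" --pt "0.123 0.244 0 0.002 0.013 0.234" --pt "0.123 0.244 0 0.002 0.013 0.234" --pt "0.123 0.244 0 0.002 0.013 0.234" --pt "0.123 0.244 0 0.002 0.013 0.234"

```text
t: 10.5
tool_pos: [0.3965, -0.0526, 0.4199]
orientation: [0.916, 2.588, 0.236]
force: [0.8, 0.5, 0.4]
opening: 0.0928
gripper_force: 0.0
```

Call:
arm_command --pt "0.25 0.1 0.123 0.002 0.013 0.234" --pt "0.25 0.1 0.123 0.002 0.013 0.234" --pt "0.25 0.1 0.123 0.002 0.013 0.234" --pt "0.25 0.1 0.123 0.002 0.013 0.234" --pt "0.25 0.1 0.123 0.002 0.013 0.234"

```text
t: 11.12
tool_pos: [0.3822, -0.0044, 0.3882]
orientation: [1.84, 2.173, 0.439]
force: [0.5, -0.8, -0.2]
opening: 0.093
gripper_force: 0.0
```

```bash
python3 - <<'E'
from h import *
import cv2
s=read_state();print(s['t'],s['q'])
plan([(tcp(topR+.05*ax,RB),RB),(tcp(topR-.03*ax,RB),RB)])
S=read_camera("side");T=read_camera("top")
a=cv2.resize(S["image"][180:320,260:360],None,fx=4,fy=4,interpolation=2);b=cv2.resize(T["image"][130:270,230:330],None,fx=4,fy=4,interpolation=2)
cv2.imwrite("pics/m5.png",np.hstack([a,b])[:,:,::-1])
for n,t in(('L',topL),('R',topR)): print(n,proj(S,[t,t-.075*ax]),proj(T,[t,t-.075*ax]))
E
```

```text
11.125 [-0.2189 -0.7502  2.2528  0.1511  1.267  -0.4025]
at [ 0.3822 -0.0044  0.3882] [1.8403 2.1733 0.4386]
[-0.003, 0.001, 0.167, -0.0, 0.0, 0.002]
--
[-0.0, 0.0, 0.4, -0.0, -0.0, -0.0]
--
L [[280.1676 196.8943]
 [286.8644 208.7322]] [[256.3083 195.1408]
 [255.4628 190.2036]]
R [[289.5782 211.1747]
 [296.2567 223.0453]] [[284.9249 190.4205]
 [282.8298 185.7031]]
```

View pics/m5.png

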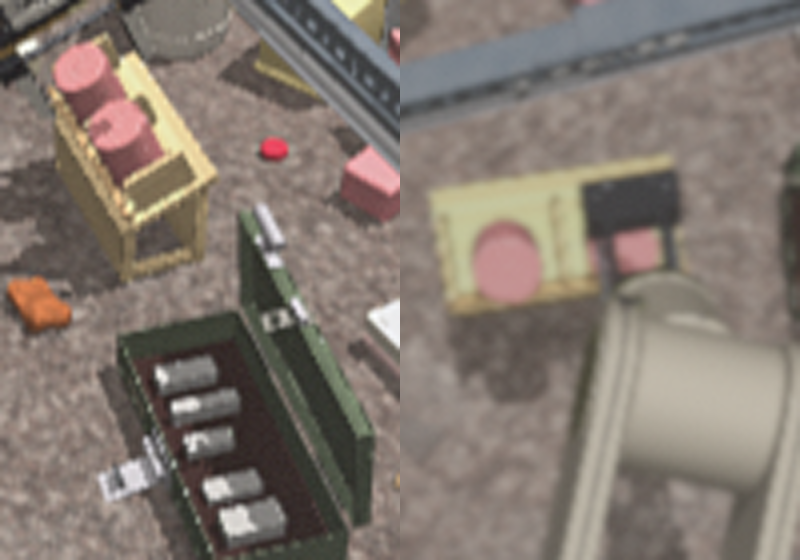

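The picture shows the lid standing open behind the case. The blanks are at crop (82,68) and (118,122), matching the prediction, and five grey things can be seen inside the case. I'll take a force baseline and look at the case interior.

```bash
cat >> h.py <<'E'
def weigh(n=24):
    F=[]
    for _ in range(n): c=read_camera("side");F.append(np.r_[read_state()["force"],read_state()["joint_torque"][1:3]])
    F=np.array(F);print("F",F.mean(0),F.std(0)/np.sqrt(n));return F.mean(0)
E
python3 - <<'E'
from h import *
import cv2
np.save('base.npy',weigh())
S=read_camera("side");T=read_camera("top")
a=cv2.resize(S["image"][245:335,280:360],None,fx=5,fy=5,interpolation=2);b=cv2.resize(T["image"][155:245,325:405],None,fx=5,fy=5,interpolation=2)
for k in(-120,-60,0,60,120):
  for z in(3,):
    for c,im,o in((S,a,(280,245)),(T,b,(325,155))):
        u=(proj(c,cw((0,k,z)))[0]-o)*5;cv2.circle(im,(int(u[0]),int(u[1])),3,(255,0,0),-1)
cv2.imwrite("pics/m6.png",np.hstack([a,b])[:,:,::-1])
E
```

```text
F [  0.1471  -0.0669  -0.045  -16.8062 -52.3   ] [0.1069 0.0923 0.1007 0.0025 0.0008]
```

View pics/m6.png

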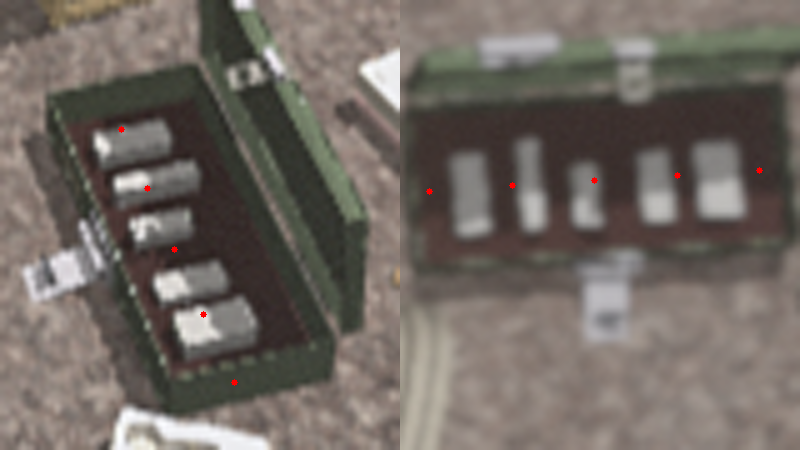

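Call:
arm_command --pt "0 0 0.15 0 0 0" --pt "0 0 0.27 0 0 0" --pt "0 0 0.39 0 0 0" --pt "0 0 0.49 0 0 0" --pt "0 0 0.565 0 0 0"

```text
t: 13.15
tool_pos: [0.4257, 0.0031, 0.2832]
orientation: [1.845, 2.171, 0.439]
force: [-0.8, -0.5, 0.0]
opening: 0.0931
gripper_force: 0.0
```

Five pale shapes show in the case: top crop (470,195), (530,185), (587,195), (657,187), (720,182), and side crop (133,143), (157,185), (160,228), (190,280), (215,325). I'll triangulate their tops while gripping the right blank.

Call:
arm_command --pt "0 0 0 0 0 0" --pt "0 0 0 0 0 0" --pt "0 0 0 0 0 0" --pt "0 0 0 0 0 0" --pt "0 0 0 0 0 0" --fingers 1 --force 25

```text
t: 13.78
tool_pos: [0.421, 0.0026, 0.2798]
orientation: [1.854, 2.184, 0.423]
force: [-40.3, -9.9, 10.5]
opening: 0.0639
gripper_force: 25.0
```

```bash
python3 - <<'E'
from h import *
S=read_camera("side");T=read_camera("top")
s=read_state();print(s['opening'],s['gripper_force'],s['force'],s['tool_pos'])
a=lambda x,y:np.array([280+x/5,245+y/5]);b=lambda x,y:np.array([325+(x-400)/5,155+y/5])
Rc=R.from_euler('z',-CASE[2])
P={'1 back-left top':(a(165,120),b(487,151)),'1 front-left':(a(93,133),b(455,237)),'5 back':(a(243,298),b(738,142)),'5 FL':(a(176,310),b(698,220)),'5 FR':(a(183,357),b(745,217)),'4 FL':(a(154,272),b(642,223)),'2 c':(a(157,185),b(530,185)),'3':(a(160,228),b(587,195)),'5':(a(215,325),b(720,182)),'1':(a(133,143),b(470,195)),'4':(a(190,280),b(657,187))}
for k,v in P.items():
    x,e=tri((S,T),v);print(k,Rc.apply(x-[CASE[0],CASE[1],0])*1e3,e)
E
```

```text
0.06387891746822105 25.031018587992406 [-39.8302  -9.0207  10.7945] [0.421  0.0026 0.2798]
1 back-left top [19.109  82.8236 45.4743] 0.07465317455501008
1 front-left [-32.4453 106.1246  21.6315] 1.3699348345114686
5 back [ 13.005  -92.6154  53.9076] 0.0316071536688014
5 FL [-29.8685 -67.5759  24.4542] 1.7813151941059004
5 FR [ -32.908  -102.0785   18.705 ] 0.6659131278183281
4 FL [-30.5009 -28.274   19.5212] 1.3053758406526015
2 c [ 0.1978 49.0697 17.0114] 0.7380048128581222
3 [-10.4554   9.3296  18.1462] 0.534225241512047
5 [ -5.8715 -85.898   23.0435] 1.0570856683449108
1 [-3.9837 92.5151 17.1608] 0.8608818940349465
4 [ -6.9283 -41.3219  18.8459] 0.8006908884291306
```

The grip stopped at 64 mm with 40 N down-slope. That means the front fingertip has clamped the lip as well as the blank, so I'm too low. I'll release, raise along the axis and measure.

Call:
arm_command --pt "0 0 0 0 0 0" --pt "0 0 0 0 0 0" --pt "0 0 0 0 0 0" --pt "0 0 -0.04 0 0 0" --pt "0 0 -0.07 0 0 0" --fingers -1

```text
t: 14.5
tool_pos: [0.4205, 0.0021, 0.2986]
orientation: [1.843, 2.169, 0.441]
force: [1.1, -0.2, -0.1]
opening: 0.0927
gripper_force: 0.0
```

```bash
python3 - <<'E'
from h import *
import cv2
s=read_state();print(s['opening'],s['force'],s['tool_pos'])
g=s['tool_pos']+R.from_rotvec(s['orientation']).apply([0,0,.167]);d=g-topR;print('grasp rel topR along sl,ry,ax',d@sl,d@ry,d@ax)
# fit blanks by pink mask in start images (unobstructed): silhouette IoU of two cylinders
S=read_camera("side");T=read_camera("top")
ims={n:cv2.imread(f"pics/{n}0.png") for n in("side","top")}
def pink(im):
    h=cv2.cvtColor(im,cv2.COLOR_BGR2HSV).astype(int);return (((h[...,0]>170)|(h[...,0]<6))&(h[...,1]>75)&(h[...,1]<175)&(h[...,2]>70))
sub={"side":(slice(180,245),slice(265,315)),"top":(slice(170,215),slice(240,302))}
for n in ims:
    m=pink(ims[n])[sub[n]].astype(np.uint8);k,l,st,ce=cv2.connectedComponentsWithStats(m);print(n,[(st[i,:5].tolist(),ce[i].round(1).tolist()) for i in range(1,k) if st[i,4]>40])
    # top face centres: brighter part
K=8
def render(c,p,sl_):
    x,y,z,yaw=p;ryy=np.array([-np.sin(yaw),np.cos(yaw),0]);rxx=np.array([ryy[1],-ryy[0],0]);A=-s23*rxx+c23*ez;SL=c23*rxx+s23*ez
    t=np.linspace(0,2*np.pi,40);H,W=ims['side'].shape[:2];m=np.zeros((H*4,W*4),np.uint8)
    for k in(-1,1):
        top=np.array([x,y,z])+ryy*.0475*k
        ring=.029*(np.cos(t)[:,None]*SL+np.sin(t)[:,None]*ryy)
        pts=np.r_[top+ring,top-.055*A+ring]   # lower 20 mm hidden by lip
        cv2.fillConvexPoly(m,cv2.convexHull(((proj(c,pts)+.5)*4).astype(np.int32)),255)
    return cv2.resize(m,(W,H),interpolation=cv2.INTER_AREA)[sl_]/255.
M={n:pink(ims[n])[sub[n]].astype(float) for n in ims}
f=lambda p:sum(np.abs(render(c,p,sub[n])-M[n]).sum() for n,c in(("side",S),("top",T)))
from scipy.optimize import minimize
p0=np.r_[(topL+topR)/2,.161];print(f(p0))
r=minimize(f,p0,method='Nelder-Mead',options=dict(initial_simplex=np.array([p0]+[p0+d for d in np.diag([.006,.006,.008,.06])])));print(r.x,r.fun,p0)
for z in (.150,.155,.16,.165,.17): q=minimize(lambda v:f([v[0],v[1],z,r.x[3]]),r.x[:2],method='Nelder-Mead',options=dict(initial_simplex=r.x[:2]+np.array([[0,0],[.005,0],[0,.005]])));print(z,q.x,q.fun)
E
```

```text
0.09274915625798547 [ 1.1224 -0.1615 -0.1409] [0.4205 0.0021 0.2986]
grasp rel topR along sl,ry,ax 0.0008308639940009811 0.0007163957383955369 -0.014193682856739859
side [([8, 11, 28, 35, 430], [21.1, 27.3])]
top []
694.4549019607842
[0.4685 0.0644 0.1562 0.1371] 651.3098039215687 [0.4714 0.0573 0.1577 0.161 ]
0.15 [0.471  0.0715] 664.5450980392156
0.155 [0.4685 0.0645] 652.1725490196079
0.16 [0.4677 0.0619] 656.1490196078432
0.165 [0.4651 0.0576] 665.3215686274509
0.17 [0.4636 0.0555] 673.1686274509804
```

Call:
arm_command --pt "0 0 0 0 0 0" --pt "0 0 0 0 0 0" --pt "0 0 0 0 0 0" --pt "0 0 0 0 0 0" --pt "0 0 0 0 0 0" --fingers 1 --force 20

```text
t: 15.22
tool_pos: [0.4197, 0.0021, 0.2963]
orientation: [1.846, 2.172, 0.438]
force: [-5.5, -1.0, 1.6]
opening: 0.0563
gripper_force: 20.0
```

Call:
arm_command --pt "0 0 -0.06 0 0 0" --pt "0 0 -0.15 0 0 0" --pt "0 0 -0.28 0 0 0" --pt "0 0 -0.4 0 0 0" --pt "0 0 -0.49 0 0 0"

```text
t: 15.85
tool_pos: [0.3819, -0.004, 0.3888]
orientation: [1.844, 2.17, 0.44]
force: [1.1, -0.6, -4.1]
opening: 0.0564
gripper_force: 20.0
```

```bash
python3 - <<'E'
from h import *
import cv2
read_camera("top");read_camera("top")
F=weigh(30)-np.load('base.npy');print(F,'mass g',-F[2]/9.81*1e3)
s=read_state();print(s['opening'],s['tool_pos'],s['t'],s['wrist_torque'])
S=read_camera("side");T=read_camera("top")
a=cv2.resize(S["image"][170:270,255:335],None,fx=5,fy=5,interpolation=2);b=cv2.resize(T["image"][140:240,240:320],None,fx=5,fy=5,interpolation=2)
g=s['tool_pos']+R.from_rotvec(s['orientation']).apply([0,0,.167])
for c,im,o in((S,a,(255,170)),(T,b,(240,140))):
    for q in (g,g+.0142*ax,g+.0142*ax-.075*ax):
        u=(proj(c,q)[0]-o+.5)*5;cv2.circle(im,(int(u[0]),int(u[1])),3,(0,0,255),-1)
cv2.imwrite("pics/m7.png",np.hstack([a,b])[:,:,::-1])
E
```

```text
F [  0.0137  -0.0388  -3.128  -18.3776 -54.5692] [0.0946 0.0898 0.079  0.0588 0.0643]
[-0.1334  0.0281 -3.0831 -1.5714 -2.2692] mass g 314.2770521402861
0.05605886401936634 [ 0.3825 -0.0039  0.3873] 17.45 [-0.0894  0.4731  0.0117]
```

View pics/m7.png

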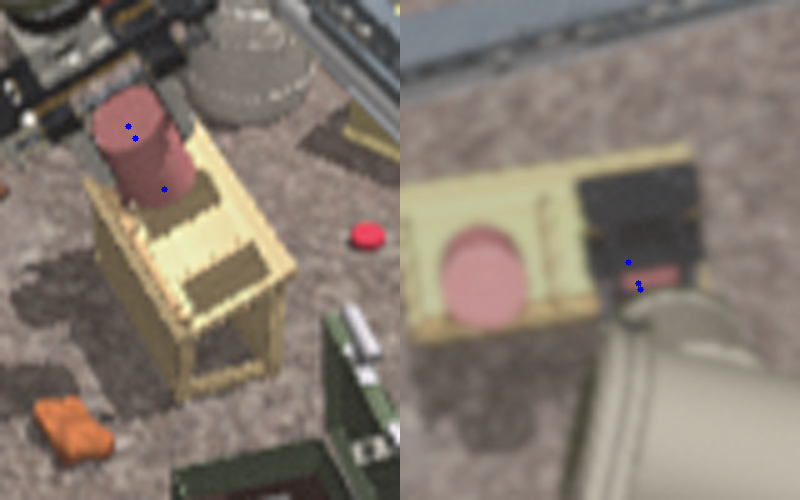

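The last picture shows the right blank held straight, clear of its place (visible top centre (127,119) against (128,126) predicted). It sits about 4 mm higher in the grip than assumed. It weighs about 314 g, so it goes to the case.

```bash
python3 - <<'E'
from h import *
Rt=rot(tilt(0),-cy);s=read_state()
g=cw((-10,-62,0));print(g)
p=s['tool_pos']
plan([(tcp(g+[0,0,.2],Rt),Rt),(tcp(g+[0,0,.085],Rt),Rt)])
E
```

```text
[ 0.4965 -0.3418  0.    ]
at [ 0.3825 -0.0039  0.3873] [1.8446 2.1703 0.4398]
[-0.879, 0.114, 0.104, 0.048, -0.053, 0.263]
[-0.483, 0.734, 0.157, 0.048, -0.053, 0.263]
--
[0.0, -0.0, 0.575, 0.0, 0.0, -0.0]
--
```

Call:
arm_command --pt "-0.176 0.023 -0.02 0.01 -0.011 0.053" --pt "-0.352 0.046 -0.02 0.019 -0.021 0.105" --pt "-0.527 0.068 0 0.029 -0.032 0.158" --pt "-0.703 0.091 0.04 0.038 -0.042 0.21" --pt "-0.879 0.114 0.08 0.048 -0.053 0.263"

```text
t: 18.18
tool_pos: [0.4381, -0.1743, 0.3816]
orientation: [2.705, 1.272, 0.251]
force: [0.6, -0.2, -3.2]
opening: 0.0561
gripper_force: 20.0
```

Call:
arm_command --pt "-0.097 0.147 0.031 0.01 -0.011 0.053" --pt "-0.193 0.294 0.063 0.019 -0.021 0.105" --pt "-0.29 0.44 0.094 0.029 -0.032 0.158" --pt "-0.386 0.587 0.126 0.038 -0.042 0.21" --pt "-0.483 0.734 0.157 0.048 -0.053 0.263"

```text
t: 18.8
tool_pos: [0.4951, -0.3432, 0.3712]
orientation: [-3.139, -0.079, -0.002]
force: [0.6, 0.1, -2.1]
opening: 0.0562
gripper_force: 20.0
```

```bash
python3 - <<'E'
from h import *
Rt=rot(tilt(0),-cy);s=read_state();print(s['q'],s['opening'],s['force'])
g=cw((-10,-62,0))
plan([(tcp(g+[0,0,.2],Rt),Rt),(tcp(g+[0,0,.10],Rt),Rt)])
E
```

```text
[-0.6918  0.1537  1.5239  0.0017  1.464   0.8286] 0.05621885003336962 [ 0.5847  0.1294 -2.133 ]
at [ 0.4951 -0.3432  0.3712] [-3.1393 -0.0789 -0.0017]
[0.008, -0.007, 0.021, -0.0, -0.0, -0.002]
--
[0.0, -0.0, 0.5, 0.0, 0.0, 0.0]
--
```

Call:
arm_command --pt "0.01 -0.007 0.15 0 0 -0.002" --pt "0.01 -0.007 0.3 0 0 -0.002" --pt "0.01 -0.007 0.42 0 0 -0.002" --pt "0.01 -0.007 0.5 0 0 -0.002" --pt "0.01 -0.007 0.53 0 0 -0.002"

```text
t: 19.42
tool_pos: [0.4965, -0.3402, 0.2645]
orientation: [-3.139, -0.097, -0.001]
force: [-0.4, -0.2, -3.3]
opening: 0.0563
gripper_force: 20.0
```

Call:
arm_command --pt "0 0 0.01 0 0 0" --pt "0 0 0.02 0 0 0" --pt "0 0 0.03 0 0 0" --pt "0 0 0.035 0 0 0" --pt "0 0 0.035 0 0 0"

```text
t: 20.05
tool_pos: [0.4967, -0.3404, 0.2586]
orientation: [-3.14, -0.097, -0.003]
force: [0.4, 0.8, -2.0]
opening: 0.056
gripper_force: 20.0
```

```bash
python3 - <<'E'
from h import *
s=read_state();print(s['tool_pos'],s['tool_pos'][2]-.167-.057);weigh(8)
E
```

```text
[ 0.4967 -0.3404  0.2586] 0.03459886479459525
F [  0.0733   0.0083  -3.1106 -60.2695 -47.1851] [0.0879 0.0603 0.1636 0.0069 0.0065]
```

Call:
arm_command --pt "0 0 0.015 0 0 0" --pt "0 0 0.03 0 0 0" --pt "0 0 0.045 0 0 0" --pt "0 0 0.055 0 0 0" --pt "0 0 0.055 0 0 0"

```text
t: 21.08
tool_pos: [0.4966, -0.3403, 0.2472]
orientation: [-3.139, -0.097, -0.002]
force: [-0.1, 0.2, -2.7]
opening: 0.056
gripper_force: 20.0
```

```bash
python3 - <<'E'
from h import *
s=read_state();print(s['tool_pos'],s['tool_pos'][2]-.167-.057);weigh(3)
E
```

```text
[ 0.4966 -0.3403  0.2472] 0.023204443182490674
F [  0.6947   0.6409  -2.6863 -60.3172 -46.6117] [0.4722 0.2497 0.1401 0.0134 0.0149]
```

Call:
arm_command --pt "0 0 0.01 0 0 0" --pt "0 0 0.02 0 0 0" --pt "0 0 0.03 0 0 0" --pt "0 0 0.04 0 0 0" --pt "0 0 0.04 0 0 0"

```text
t: 21.85
tool_pos: [0.4966, -0.3403, 0.2392]
orientation: [-3.139, -0.097, -0.002]
force: [0.2, -0.5, -3.5]
opening: 0.0558
gripper_force: 20.0
```

Call:
arm_command --pt "0 0 0.005 0 0 0" --pt "0 0 0.01 0 0 0" --pt "0 0 0.015 0 0 0" --pt "0 0 0.02 0 0 0" --pt "0 0 0.02 0 0 0"

```text
t: 22.48
tool_pos: [0.4967, -0.3403, 0.2354]
orientation: [-3.139, -0.097, -0.003]
force: [-0.3, 0.5, -4.0]
opening: 0.0559
gripper_force: 20.0
```

```bash
python3 - <<'E'
from h import *
s=read_state();print(s['tool_pos'],s['tool_pos'][2]-.167-.057);weigh(3)
E
```

```text
[ 0.4967 -0.3403  0.2354] 0.011408318665241217
F [  0.0042   0.1837  -3.5456 -60.7068 -46.2486] [0.2046 0.2043 0.1624 0.0033 0.0035]
```

There's no contact where the pale shapes appeared to be, so they don't obstruct. I'll feel for the floor.

Call:
arm_command --pt "0 0 0.006 0 0 0" --pt "0 0 0.012 0 0 0" --pt "0 0 0.018 0 0 0" --pt "0 0 0.024 0 0 0" --pt "0 0 0.024 0 0 0"

```text
t: 23.25
tool_pos: [0.4967, -0.3403, 0.2306]
orientation: [-3.139, -0.097, -0.002]
force: [-0.1, 0.4, -3.0]
opening: 0.056
gripper_force: 20.0
```

Call:
arm_command --pt "0 0 0.003 0 0 0" --pt "0 0 0.006 0 0 0" --pt "0 0 0.009 0 0 0" --pt "0 0 0.012 0 0 0" --pt "0 0 0.012 0 0 0"

```text
t: 23.88
tool_pos: [0.4967, -0.3403, 0.2283]
orientation: [-3.14, -0.097, -0.003]
force: [0.3, -0.3, -2.9]
opening: 0.0561
gripper_force: 20.0
```

Call:
arm_command --pt "0 0 0.003 0 0 0" --pt "0 0 0.006 0 0 0" --pt "0 0 0.009 0 0 0" --pt "0 0 0.012 0 0 0" --pt "0 0 0.012 0 0 0"

```text
t: 24.5
tool_pos: [0.4967, -0.3403, 0.2259]
orientation: [-3.14, -0.097, -0.003]
force: [0.5, 0.3, -2.8]
opening: 0.0561
gripper_force: 20.0
```

Call:
arm_command --pt "0 0 0.003 0 0 0" --pt "0 0 0.006 0 0 0" --pt "0 0 0.009 0 0 0" --pt "0 0 0.01 0 0 0" --pt "0 0 0.01 0 0 0"

```text
t: 25.12
tool_pos: [0.4967, -0.3404, 0.2239]
orientation: [-3.14, -0.097, -0.003]
force: [-0.2, -0.7, -3.1]
opening: 0.0559
gripper_force: 20.0
```

Call:
arm_command --pt "0 0 0.004 0 0 0" --pt "0 0 0.008 0 0 0" --pt "0 0 0.012 0 0 0" --pt "0 0 0.015 0 0 0" --pt "0 0 0.015 0 0 0"

```text
t: 25.75
tool_pos: [0.4967, -0.3403, 0.2208]
orientation: [-3.139, -0.097, -0.003]
force: [-0.1, 0.6, -4.2]
opening: 0.0562
gripper_force: 20.0
```

Call:
arm_command --pt "0 0 0.004 0 0 0" --pt "0 0 0.008 0 0 0" --pt "0 0 0.012 0 0 0" --pt "0 0 0.015 0 0 0" --pt "0 0 0.015 0 0 0"

```text
t: 26.38
tool_pos: [0.4967, -0.3403, 0.2178]
orientation: [-3.139, -0.097, -0.003]
force: [0.8, 0.1, -3.4]
opening: 0.0557
gripper_force: 20.0
```

Call:
arm_command --pt "0 0 0.006 0 0 0" --pt "0 0 0.012 0 0 0" --pt "0 0 0.018 0 0 0" --pt "0 0 0.02 0 0 0" --pt "0 0 0.02 0 0 0"

```text
t: 27.0
tool_pos: [0.4972, -0.3407, 0.2173]
orientation: [3.14, 0.097, 0.004]
force: [-10.0, 6.8, 21.6]
opening: 0.0564
gripper_force: 20.1
```

```bash
python3 - <<'E'
from h import *
import cv2
s=read_state();print(s['tool_pos'],s['force'])
S=read_camera("side");im=S["image"].astype(int)
m=(im[...,0]-im[...,1]>35)&(im[...,0]-im[...,2]>20)
g=s['tool_pos']-[0,0,.167]
t=np.linspace(0,2*np.pi,40);ring=.029*np.c_[np.cos(t),np.sin(t),0*t]
P=proj(S,g)[0];print('g px',P)
for h in(.015,.02,.025,.03,.035): q=proj(S,g+[0,0,h]+ring);print(h,q.min(0),q.max(0))
r0=int(P[1])-25;c0=int(P[0])-15
for r in range(r0,r0+45): print(r,''.join('#' if m[r,c] else '.' for c in range(c0,c0+35)))
print(c0)
E
```

```text
[ 0.4972 -0.3407  0.2173] [-9.9951  6.8454 21.6431]
g px [319.0012 299.6417]
0.015 [310.5982 290.128 ] [327.8969 303.5088]
0.02 [310.6611 289.1474] [327.9937 302.527 ]
0.025 [310.7242 288.163 ] [328.0908 301.5413]
0.03 [310.7876 287.1747] [328.1883 300.5517]
0.035 [310.8512 286.1827] [328.2863 299.5582]
274 ...................................
275 ...................................
276 ...................................
277 ...................................
278 ...................................
279 ...................................
280 ...................................
281 ...................................
282 ...................................
283 ...................................
284 ...................................
285 ...................................
286 ...................................
287 ...................................
288 ...................................
289 ...................................
290 ...................................
291 ...................................
292 .........#.........................
293 .........#.....................
[... 308 characters left out ...]
................
302 ..........#####....................
303 ..........#####....................
304 .........######....................
305 .........######....................
306 ..........#####....................
307 ..........#####....................
308 ..........#####....................
309 ..........######...................
310 .........#######...................
311 .........##........................
312 ..........#........................
313 ...................................
314 ...................................
315 ...................................
316 ...................................
317 ...................................
318 ...................................
304
```

Touchdown: TCP z 0.2173, so the underside is 47 mm below the grasp point. That fits both rack grips: fingertips 28 mm above the board now, about 14 mm on the first grip, which was below the lip top. I'll relieve the load, release and rise.

Call:
arm_command --pt "0 0 -0.008 0 0 0" --pt "0 0 -0.014 0 0 0" --pt "0 0 -0.014 0 0 0" --pt "0 0 -0.014 0 0 0" --pt "0 0 -0.014 0 0 0"

```text
t: 27.68
tool_pos: [0.497, -0.3406, 0.2173]
orientation: [3.14, 0.097, 0.004]
force: [-1.6, 0.9, 5.5]
opening: 0.056
gripper_force: 20.0
```

Call:
arm_command --pt "0 0 0 0 0 0" --pt "0 0 0 0 0 0" --pt "0 0 0 0 0 0" --pt "0 0 0 0 0 0" --pt "0 0 -0.05 0 0 0" --fingers -1

```text
t: 28.3
tool_pos: [0.4963, -0.34, 0.226]
orientation: [-3.138, -0.097, -0.0]
force: [-1.5, 0.4, 0.3]
opening: 0.0923
gripper_force: 0.0
```

Call:
arm_command --pt "0 0 -0.15 0 0 0" --pt "0 0 -0.35 0 0 0" --pt "0 0 -0.6 0 0 0" --pt "0 0 -0.8 0 0 0" --pt "0 0 -0.9 0 0 0"

```text
t: 28.92
tool_pos: [0.4967, -0.3407, 0.4105]
orientation: [3.137, 0.097, 0.009]
force: [0.9, -0.4, 0.0]
opening: 0.093
gripper_force: 0.0
```

```bash
python3 - <<'E'
from h import *
s=read_state()
# shift top up along the axis per rack R findings: true top = est + 13.8 mm
plan([(tcp(topL+.07*ax,RB),RB),(tcp(topL-.014*ax,RB),RB)])
S=read_camera("side");im=S["image"].astype(int)
m=(im[...,0]-im[...,1]>35)&(im[...,0]-im[...,2]>20)
for r in range(284,316): print(r,''.join('#' if m[r,c] else '.' for c in range(300,345)))
b=cw((-10,-62,0));t=np.linspace(0,2*np.pi,40);ring=.029*np.c_[np.cos(t),np.sin(t),0*t]
for z in(.003,.078): q=proj(S,b+[0,0,z]+ring);print(z,q.min(0),q.max(0))
E
```

```text
at [ 0.4967 -0.3407  0.4105] [3.1375 0.0973 0.0086]
[-0.163, -0.728, 0.055, -0.031, 0.035, -0.175]
[0.24, -0.708, -0.014, -0.031, 0.035, -0.175]
[0.576, -0.476, -0.027, -0.031, 0.035, -0.175]
--
[-0.0, 0.0, 0.42, -0.0, -0.0, -0.0]
--
284 .............................................
285 .............................................
286 .............................................
287 .............................................
288 .............................................
289 ....................##.......................
290 ...............##########....................
291 ..............#############..................
292 .............##############..................
293 ............################.................
294 ............#################................
295 ............#################................
296 ............#################................
297 ............#################................
298 ............#################................
299 .............################................
300 .............###############.................
301 ..............##############.................
302 ..............##############.................
303 ..............#############..................
304 .............##############..................
305 ..............#############..................
306 ............###############..................
307 .............##############..................
308 ..............############...................
309 ..............###########....................
310 .............##########......................
311 .............##..............................
312 ..............#..............................
313 .............................................
314 .............................................
315 .............................................
0.003 [309.7374 302.2943] [326.6337 315.6947]
0.078 [310.6586 287.885 ] [328.0534 301.2776]
```

The blank stands upright in the case: its pink silhouette spans columns 312–328 and rows 289–312, as predicted. Now the left blank.

Call:
arm_command --pt "-0.163 -0.728 0.055 -0.031 0.035 -0.175" --pt "-0.163 -0.728 0.055 -0.031 0.035 -0.175" --pt "-0.163 -0.728 0.055 -0.031 0.035 -0.175" --pt "-0.163 -0.728 0.055 -0.031 0.035 -0.175" --pt "-0.163 -0.728 0.055 -0.031 0.035 -0.175"

```text
t: 29.6
tool_pos: [0.4549, -0.1977, 0.3952]
orientation: [2.904, 0.913, 0.171]
force: [-0.4, -0.4, -0.4]
opening: 0.0931
gripper_force: 0.0
```

Call:
arm_command --pt "0.24 -0.708 -0.014 -0.031 0.035 -0.175" --pt "0.24 -0.708 -0.014 -0.031 0.035 -0.175" --pt "0.24 -0.708 -0.014 -0.031 0.035 -0.175" --pt "0.24 -0.708 -0.014 -0.031 0.035 -0.175" --pt "0.24 -0.708 -0.014 -0.031 0.035 -0.175"

```text
t: 30.22
tool_pos: [0.4138, -0.0551, 0.3853]
orientation: [2.461, 1.619, 0.319]
force: [0.3, -0.2, -0.9]
opening: 0.0928
gripper_force: 0.0
```

Call:
arm_command --pt "0.576 -0.476 -0.027 -0.031 0.035 -0.175" --pt "0.576 -0.476 -0.027 -0.031 0.035 -0.175" --pt "0.576 -0.476 -0.027 -0.031 0.035 -0.175" --pt "0.576 -0.476 -0.027 -0.031 0.035 -0.175" --pt "0.576 -0.476 -0.027 -0.031 0.035 -0.175"

```text
t: 30.85
tool_pos: [0.3721, 0.0881, 0.3745]
orientation: [1.855, 2.174, 0.436]
force: [-0.2, 0.5, 0.2]
opening: 0.0928
gripper_force: 0.0
```

```bash
python3 - <<'E'
from h import *
read_camera("top")
np.save('base2.npy',weigh(24))
plan([(tcp(topL+.07*ax,RB),RB),(tcp(topL-.014*ax,RB),RB)])
E
```

```text
F [ -0.1057   0.1365  -0.0256 -17.0144 -52.3973] [0.095  0.0888 0.0887 0.0096 0.005 ]
at [0.3715 0.0893 0.3743] [1.8484 2.1795 0.438 ]
[-0.001, 0.007, -0.006, -0.003, -0.002, 0.001]
--
[0.0, -0.0, 0.42, 0.0, 0.0, 0.0]
--
```

Call:
arm_command --pt "0 0.007 0.08 -0.003 -0.002 0" --pt "0 0.007 0.18 -0.003 -0.002 0" --pt "0 0.007 0.28 -0.003 -0.002 0" --pt "0 0.007 0.37 -0.003 -0.002 0" --pt "0 0.007 0.414 -0.003 -0.002 0"

```text
t: 32.72
tool_pos: [0.4039, 0.095, 0.2972]
orientation: [1.843, 2.171, 0.44]
force: [0.1, -0.0, 0.1]
opening: 0.0931
gripper_force: 0.0
```

Call:
arm_command --pt "0 0 0 0 0 0" --pt "0 0 0 0 0 0" --pt "0 0 0 0 0 0" --pt "0 0 0 0 0 0" --pt "0 0 0 0 0 0" --fingers 1 --force 20

```text
t: 33.35
tool_pos: [0.4035, 0.0949, 0.2982]
orientation: [1.843, 2.171, 0.439]
force: [-7.4, -1.2, 3.7]
opening: 0.0564
gripper_force: 20.0
```

Call:
arm_command --pt "0 0 -0.06 0 0 0" --pt "0 0 -0.15 0 0 0" --pt "0 0 -0.26 0 0 0" --pt "0 0 -0.36 0 0 0" --pt "0 0 -0.414 0 0 0"

```text
t: 33.98
tool_pos: [0.3715, 0.0898, 0.3758]
orientation: [1.842, 2.169, 0.443]
force: [-0.4, 0.1, -4.0]
opening: 0.056
gripper_force: 20.0
```

```bash
python3 - <<'E'
from h import *
for _ in range(3): read_camera("top")
F=weigh(30)-np.load('base2.npy');print(F,'mass g',-F[2]/9.81*1e3)
s=read_state();print(s['opening'],s['tool_pos'],s['t'])
Rt=rot(tilt(0),-cy);g=cw((-10,62,0))
plan([(tcp(g+[0,0,.2],Rt),Rt)])
E
```

```text
F [  0.0054  -0.0853  -4.122  -18.9269 -55.4706] [0.1067 0.0966 0.0924 0.0407 0.0404]
[ 0.1111 -0.2218 -4.0964 -1.9125 -3.0733] mass g 417.5782901450542
0.055917773425975766 [0.3719 0.0899 0.3745] 35.625
at [0.3719 0.0899 0.3745] [1.8424 2.1697 0.4411]
[-0.807, 0.144, 0.084, 0.049, -0.053, 0.263]
[-0.417, 0.7, 0.124, 0.049, -0.053, 0.263]
--
```

418 g, so it goes in the case as well.

Call:
arm_command --pt "-0.1 0.029 -0.12 0.01 -0.011 0.053" --pt "-0.3 0.058 -0.15 0.02 -0.021 0.105" --pt "-0.47 0.086 -0.12 0.029 -0.032 0.158" --pt "-0.64 0.115 -0.06 0.039 -0.042 0.21" --pt "-0.807 0.144 0 0.049 -0.053 0.263"

```text
t: 36.25
tool_pos: [0.4247, -0.0664, 0.3862]
orientation: [2.705, 1.274, 0.251]
force: [-0.2, 0.5, -5.1]
opening: 0.056
gripper_force: 20.0
```

Call:
arm_command --pt "-0.083 0.14 0.03 0.01 -0.011 0.053" --pt "-0.167 0.28 0.07 0.02 -0.021 0.105" --pt "-0.25 0.42 0.12 0.029 -0.032 0.158" --pt "-0.334 0.56 0.16 0.039 -0.042 0.21" --pt "-0.417 0.7 0.2 0.049 -0.053 0.263"

```text
t: 36.88
tool_pos: [0.4867, -0.2211, 0.3671]
orientation: [-3.136, -0.08, 0.001]
force: [0.4, 0.2, -3.3]
opening: 0.0563
gripper_force: 20.0
```

```bash
python3 - <<'E'
from h import *
Rt=rot(tilt(0),-cy);s=read_state();print(s['opening'],s['force'])
g=cw((-10,62,0))
plan([(tcp(g+[0,0,.08],Rt),Rt)])
E
```

```text
0.05628764331287325 [ 0.3875  0.2417 -3.344 ]
at [ 0.4867 -0.2211  0.3671] [-3.1364 -0.0804  0.0013]
[0.015, -0.013, 0.601, -0.001, 0.0, -0.002]
--
```

Call:
arm_command --pt "0.015 -0.013 0.2 -0.001 0 -0.002" --pt "0.015 -0.013 0.4 -0.001 0 -0.002" --pt "0.015 -0.013 0.53 -0.001 0 -0.002" --pt "0.015 -0.013 0.63 -0.001 0 -0.002" --pt "0.015 -0.013 0.68 -0.001 0 -0.002"

```text
t: 37.5
tool_pos: [0.4887, -0.2165, 0.2299]
orientation: [-3.139, -0.099, 0.002]
force: [0.6, 0.3, -4.0]
opening: 0.0561
gripper_force: 20.0
```

Call:
arm_command --pt "0 0 0.005 0 0 0" --pt "0 0 0.012 0 0 0" --pt "0 0 0.019 0 0 0" --pt "0 0 0.025 0 0 0" --pt "0 0 0.025 0 0 0"

```text
t: 38.12
tool_pos: [0.4889, -0.2167, 0.2264]
orientation: [-3.14, -0.099, 0.0]
force: [-0.2, -0.3, -4.4]
opening: 0.0561
gripper_force: 20.0
```

Call:
arm_command --pt "0 0 0.005 0 0 0" --pt "0 0 0.01 0 0 0" --pt "0 0 0.015 0 0 0" --pt "0 0 0.02 0 0 0" --pt "0 0 0.02 0 0 0"

```text
t: 38.75
tool_pos: [0.4888, -0.2166, 0.2222]
orientation: [-3.139, -0.099, 0.001]
force: [-0.5, -0.1, -3.8]
opening: 0.0562
gripper_force: 20.0
```

Call:
arm_command --pt "0 0 0.004 0 0 0" --pt "0 0 0.008 0 0 0" --pt "0 0 0.012 0 0 0" --pt "0 0 0.015 0 0 0" --pt "0 0 0.015 0 0 0"

```text
t: 39.38
tool_pos: [0.489, -0.2167, 0.2201]
orientation: [-3.14, -0.099, 0.0]
force: [-5.3, 2.1, 5.0]
opening: 0.0559
gripper_force: 20.0
```

Touchdown. I'll release and rise.

Call:
arm_command --pt "0 0 0 0 0 0" --pt "0 0 0 0 0 0" --pt "0 0 0 0 0 0" --pt "0 0 0 0 0 0" --pt "0 0 -0.04 0 0 0" --fingers -1

```text
t: 40.0
tool_pos: [0.4886, -0.2165, 0.2269]
orientation: [-3.139, -0.099, 0.003]
force: [-0.6, 0.2, 0.4]
opening: 0.0926
gripper_force: 0.0
```

Call:
arm_command --pt "0 0 -0.15 0 0 0" --pt "0 0 -0.35 0 0 0" --pt "0 0 -0.6 0 0 0" --pt "0 0 -0.8 0 0 0" --pt "0 0 -0.9 0 0 0"

```text
t: 40.62
tool_pos: [0.4893, -0.2169, 0.4106]
orientation: [3.138, 0.099, 0.005]
force: [0.1, -0.0, -0.9]
opening: 0.0928
gripper_force: 0.0
```

Call:
arm_command --pt "0.3 0 0 0 0 0" --pt "0.5 0 0 0 0 0" --pt "0.5 0 0 0 0 0" --pt "0.5 0 0 0 0 0" --pt "0.5 0 0 0 0 0"

```text
t: 41.25
tool_pos: [0.588, -0.2106, 0.4073]
orientation: [-3.14, -0.098, 0.001]
force: [0.7, 0.0, -0.2]
opening: 0.0928
gripper_force: 0.0
```

```bash
python3 - <<'E'
from h import *
s=read_state();print(s['tool_pos'],s['force'],s['t'])
S=read_camera("side");im=S["image"].astype(int)
m=(im[...,0]-im[...,1]>35)&(im[...,0]-im[...,2]>20)
for r in range(255,316): print(r,''.join('#' if m[r,c] else '.' for c in range(285,335)))
t=np.linspace(0,2*np.pi,40);ring=.029*np.c_[np.cos(t),np.sin(t),0*t]
for y in(-62,62):
  for z in(.003,.078): q=proj(S,cw((-10,y,0))+[0,0,z]+ring);print(y,z,q.min(0),q.max(0))
E
```

```text
[ 0.588  -0.2106  0.4073] [ 0.7323  0.0395 -0.2004] 41.25
255 ..................................................
256 ..................................................
257 ..................................................
258 ..................................................
259 ..................................................
260 ..................................................
261 ..................................................
262 ..................................................
263 ..................................................
264 ......................####........................
265 ..................###########.....................
266 .................#############....................
267 ................###############...................
268 ................###############...................
269 ...............################...................
270 ...............################...................
271 ................###############...................
272 ................###############...................
273 ................###############.................
[... 1810 characters left out ...]
.......
307 ............................##############........
308 .............................############.........
309 .............................###########..........
310 ............................##########............
311 ............................##....................
312 ..................................................
313 ..................................................
314 ..................................................
315 ..................................................
-62 0.003 [309.7374 302.2943] [326.6337 315.6947]
-62 0.078 [310.6586 287.885 ] [328.0534 301.2776]
62 0.003 [298.6989 276.8544] [314.6861 288.8785]
62 0.078 [299.2636 262.5184] [315.6963 274.4983]
```

Both blanks stand upright as predicted. My last shift went the wrong way, towards the lamp, but touched nothing. I'll back off the same way.

Call:
arm_command --pt "-0.2 0 -0.03 0 0 0" --pt "-0.4 0 -0.03 0 0 0" --pt "-0.6 0 -0.03 0 0 0" --pt "-0.8 0 -0.03 0 0 0" --pt "-0.8 0 -0.03 0 0 0"

```text
t: 41.92
tool_pos: [0.4267, -0.2207, 0.4137]
orientation: [3.14, 0.095, 0.001]
force: [0.3, -0.6, 0.7]
opening: 0.0928
gripper_force: 0.0
```

```bash
python3 - <<'E'
from h import *
import cv2
S=read_camera("side")["image"].astype(int);ref=cv2.imread("pics/m5.png")[:,:,::-1].astype(int)
# lid/latch/bystander check against m5 (side crop rows180:320, cols 260:360)
a=cv2.resize(S[180:320,260:360].astype(np.uint8),None,fx=4,fy=4,interpolation=2).astype(int)
d=np.abs(a-ref[:,:400]).sum(2)
print('lid area',d[205:520,235:375].mean(),'latch',d[440:500,95:165].mean(),'clay',d[270:330,5:75].mean(),'bench',d[250:300,250:400].mean())
print(read_state()['tool_pos'],read_state()['force'],close_job())
E
```

```text
lid area 23.148208616780046 latch 4.1345238095238095 clay 19.10857142857143 bench 4.086133333333334
the job is handed in; nothing more can be done
[ 0.4279 -0.2207  0.414 ] [ 0.626  -0.2391  0.0331] None
```

The job is handed in, with no verdict shown: latch and lid are open, and both blanks (about 314 g and 418 g) stand upright in the case. In the last image check the lid area and the patch around the orange lump by the rack had changed somewhat, and I didn't look into it.

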